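# Pin the slicer's pusher for storage

### The arm

A 6-joint arm with a two-finger parallel gripper is mounted at the origin on a cart in front of the work surface, level with it; the furniture and walls round the work are solid. World frame = base frame: x ahead of the robot, y to its left, z up, the work surface at z = 0. Lengths are in m, angles in rad, forces in N, time in s.
With the tool pointing down it reaches from about 0.375 to 0.975 m from the base axis. Payload 3.8 kg.
Tool frame: the origin (TCP) lies at the very end of the fingers, on their centre line; the grasp point (between the pads) lies 19 mm behind it; z points along the fingers, y is the line along which they close (so a half turn about z gives the same grasp; the last joint's range is limited). The gripper opens to 85 mm and grips with 20 to 120 N. Pads are 22 mm wide; open, the fingers measure 114 mm over their backs; the gripper's body (76 mm by 85 mm) begins 54 mm behind the grasp point. The pads swing forward as they close: fully open they stand 13 mm farther back than shut.
Start: joints at [-1.215, 0.264, 1.604, -0, 1.274, -0.037], TCP at [0.258, -0.624, 0.195] pointing down, gripper open.
Joint ranges: [-2.63, 2.63], [-0.94, 2.18], [0.31, 2.57], [-1.31, 4.45], [0, 2.66], [-2.55, 2.55]. Speed limits (rad/s): [2.57, 2.57, 3.14, 3.14, 3.14, 3.14].

### API

Orientations are given as a rotation vector (axis times angle).
In Python, from workcell import bot gives the robot as it stands.
- The arm moves only by the shell command python3 -m creep 'ROWS' [FORCE]. ROWS is JSON, a list of rows, each a list of 5 numbers: the shift along the tool's x, y, z in units of 0.05 m (1.0 is 0.05 m), then the turn about the tool's z in units of 0.1 rad (1.0 is 0.1 rad), then the opening, from 0 (shut) to 1 (fully open). In form: [[tx, ty, tz, spin, hand], ...]. A call has 1 to 20 rows; each row shifts and turns the commanded pose from where the row before left it, along the tool's axes as they then stand; what a row does not reach is not made up. A row lasts 1/8 s, in which the tool goes at most 62.5 mm and 10.7 degrees, less where a joint would pass 70% of its speed; a pose out of reach is approached as far as the arm can. A call with a number of a shift or a turn outside -1 to 1 is refused whole. A call with a gripper value outside its range is refused whole. The fingers move at their own pace and stop on an object; FORCE is the grip in N (left out, the last holds). Time passes only in rows, so rows that do not move let the fingers close. It gives the time, the measured TCP pose, the force, the opening and the grip force at its end, in the units of the state.
- bot.read_state(): the state, without advancing time (a new reading comes with each control period).
- bot.read_camera(name): name is "scene" or "side" or "wrist"; returns a dict with "pixels" (384x512x3 uint8, red, green, blue), "vfov" (degrees; the focal length in pixels is half the picture's height over the tangent of half this angle, whatever the lens; pixels are square), "cx", "cy" (the principal point, pixels), "world_to_cam" (4x4, takes a point from world to camera coordinates). Camera axes: x right, y down, z forward; pixel columns grow to the right and rows downward; lengths in m; the calibration is good to about 2 mm. A picture is of the moment at which its call begins. There is no depth.
- bot.finish_job(): hands the job in; it is judged then, once.
Trained networks look in a picture, given as the dict that the camera call returned (one of the last four; its "shot" number tells which), for a name from the list of things; names that differ only in an ending like _2 or _b are one class to them, and where a whole thing is asked for, a point or a joint stands for the part that bears it (a point fixed in the world has none). Each returns a list of dicts, best first, with "score" (0 to 1); they miss things now and then, are a little off and sometimes report something else, mostly with a low value. They report only what shows in the picture. A call takes as long as a camera call. They do not tell look-alikes from the thing itself.
- bot.look_for(target, picture): "bbox" ([left, top, right, bottom] in pixels, round what is visible of it).
- bot.regions_of(target, picture): "mask" (384x512 bool, what is visible of it) and "bbox" ([left, top, right, bottom] in pixels, round what is visible of it).
The state is a dict: "time": time; "q": joint angles; "joint_vel": joint speeds; "joint_torque": joint torques, N m; "tool_pos": TCP position; "tcp_rot": TCP orientation; "wrist_force": force on the tool from outside, world axes, zero at the start; "torque": the same for the moment, N m; "width": opening from 0.0 (shut) to 1.0 (fully open); "grip_force": force on a finger pad.
Only numpy, scipy, OpenCV 4.12 (cv2) and the standard library are available. Lean on these libraries where they do the work, as an engineer would, in place of code of your own. Each camera call takes 0.05 s, during which the arm holds its last target. There are 200 camera calls.

### The job

Make the vegetable slicer safe to put away: slide its blue pusher down the sloping deck until the pusher's hole lies over the hole in the deck, then take the red-headed locking pin out of its stand and push it through both holes until its head sits on the pusher. Let go, and leave the mug and the glass where they are.

Things in the scene. Friction and masses are not known exactly. Their poses are not given: they have to be found in the camera images.
- slicer: Vegetable slicer, fixed: white deck with grey rails, 280 mm long, 112 mm wide, sloping 25 deg. Origin on the worktop straight below the deck's lock hole; z up, x level towards the deck's high end (about away from the robot). Low end 82 mm towards -x, 57 mm high; high end 172 mm towards +x, 175 mm high, end bar up to 200 mm. Rails stand 15 mm above the deck
- deck_hole (a point): Centre of the deck's lock hole at the deck's upper surface, 95 mm above the worktop. x up the slope, y across, z perpendicular to the deck, upward (leaning 25 deg from vertical towards the robot). Round, 13 mm, through the 8 mm deck; 60 mm free along its axis below
- pusher_hole (a point): Centre of the hole in the blue pusher, at its plate's upper surface, 9.5 mm above the deck. Axes as deck_hole. Round, 14 mm, through the 8 mm plate (1.5 mm gap to the deck). Plate 110 mm long, 86 mm wide; hole on its middle line, 18 mm from its lower edge. The plate hides the deck hole when near it
- pusher_knob (a point): Point to grip on the pusher's round blue knob: on its axis, 26 mm above the plate. Knob 30 mm in diameter, 40 mm tall, perpendicular to the deck, on the middle line, 62 mm up the slope from the pusher's hole. Axes as deck_hole
- pusher (a joint): Slide of the pusher along the deck in m: 0 at its lower stop, growing up the slope to 0.130. The two holes are exactly in line at 0.035 (which is not a stop). It starts further up, between 0.07 and 0.125. Friction (about 2.5 N) holds it wherever it is left
- lock_pin: Locking pin: red round head 26 mm in diameter and 40 mm tall, below it a steel shank 10 mm in diameter and 46 mm long, its last 9 mm tapered to 4 mm. About 60 g. Origin on the axis at the underside of the head; z along the axis towards the top of the head. At the start it hangs upright in the stand, head on top
- pin_stand: Grey block 56 x 56 mm, 50 mm tall, on a black foot 80 x 80 x 8 mm, fixed to the worktop, with an upright 14 mm hole that holds the pin's shank. Origin at the centre of its underside, z up
- tumbler: Clear drinking glass, 77 mm in diameter, 99 mm tall, a bystander. Origin at the centre of its underside
- mug: Purple mug, 90 mm wide, 119 mm with its handle, 95 mm tall, a bystander. Origin on the worktop below the middle of its outline, handle included
Mind the look-alikes: they are no part of the job. What is shaped like the lock_pin but yellow is not meant.

How it is judged:
By the outcome, as a careful person would: the job done as asked, in the order asked, and still so for the second after the job is handed in, with the robot touching nothing.
It also fails if it takes over 61 s, if anything falls off the work surface, if the arm or the gripper's body presses on something with over 40 N, if the wrist force passes 120 N, or if a joint passes its speed limit or range.

## Working session

There is one attempt and no reset: what is moved stays moved. The work goes in short steps, Python scripts to look and compute and a shell command to move; the robot and the scene stay as the last step left them, time stands still between calls to the robot, and variables do not carry over. Pictures are saved under pics/ and viewed, at most 10 in all, crops included, and the job is handed in when it is done.

```bash
ls; mkdir -p pics
python3 - <<'E'
from workcell import bot
import cv2,numpy as np
s=bot.read_state();print({k:np.round(v,3).tolist() for k,v in s.items()})
ims=[]
for n in ("scene","side"):
    p=bot.read_camera(n);print(n,p["vfov"],p["cx"],p["cy"],np.round(p["world_to_cam"],4).tolist())
    cv2.imwrite(f"pics/{n}0.png",cv2.resize(p["pixels"][:,:,::-1],(800,600),interpolation=cv2.INTER_CUBIC))
    for t in("slicer","pusher","pusher_knob","pusher_hole","deck_hole","lock_pin","pin_stand","tumbler","mug"):
        try:print(t,[(round(d["score"],2),np.round(d["bbox"],1).tolist()) for d in bot.look_for(t,p)[:3]])
        except Exception as e:print(t,e)
E
```

```text
pics
{'time': 0.0, 'q': [-1.215, 0.265, 1.605, -0.0, 1.274, -0.037], 'joint_vel': [0.001, -0.001, -0.001, -0.001, -0.001, -0.001], 'joint_torque': [-0.0, -51.512, -36.731, -0.0, 0.013, -0.0], 'tool_pos': [0.258, -0.623, 0.193], 'tcp_rot': [-3.079, -0.613, 0.001], 'wrist_force': [0.039, 0.33, -0.253], 'torque': [-0.013, -0.037, 0.023], 'grip_force': 0.0, 'width': 1.001}
scene 52.13171076468324 256.88461082219703 194.16748114116294 [[0.6931, -0.7204, 0.0238, -0.4212], [-0.3075, -0.3254, -0.8942, 0.2401], [0.6519, 0.6124, -0.4471, 0.7473], [0.0, 0.0, 0.0, 1.0]]
slicer [(0.79, [216.6, 147.0, 324.7, 252.3])]
pusher [(0.57, [252.0, 163.8, 300.1, 201.6])]
pusher_knob [(0.77, [252.4, 157.5, 299.2, 198.5])]
pusher_hole [(0.61, [256.3, 157.7, 302.8, 200.0])]
deck_hole [(0.62, [214.7, 147.0, 327.8, 241.7])]
lock_pin [(0.86, [278.1, 242.0, 285.1, 274.4]), (0.59, [318.3, 263.0, 333.7, 283.6])]
pin_stand [(0.84, [297.8, 274.4, 347.7, 322.0])]
tumbler [(0.64, [354.8, 228.7, 391.4, 276.8])]
mug [(0.56, [149.1, 176.0, 178.9, 220.9])]
side 44.59707013865205 260.0827178536302 188.37180758791305 [[0.9847, -0.173, -0.0192, -0.5325], [-0.0917, -0.422, -0.9019, 0.1027], [0.1479, 0.8899, -0.4315, 1.1993], [0.0, 0.0, 0.0, 1.0]]
slicer [(0.67, [220.2, 143.6, 337.5, 237.9])]
pusher [(0.76, [263.7, 152.8, 308.1, 185.9])]
pusher_knob [(0.6, [263.9, 152.3, 307.3, 188.5])]
pusher_hole [(0.56, [266.1, 152.9, 309.5, 188.0])]
deck_hole [(0.58, [220.3, 144.0, 337.0, 218.7]), (0.23, [266.8, 153.7, 308.0, 185.6])]
lock_pin [(0.55, [222.9, 226.1, 237.3, 262.8]), (0.5, [230.5, 250.3, 244.7, 276.4])]
pin_stand [(0.86, [221.7, 266.2, 259.1, 307.0])]
tumbler [(0.9, [300.9, 236.7, 340.0, 298.0])]
mug [(0.78, [194.3, 150.5, 229.2, 186.0])]
```

View pics/scene0.png

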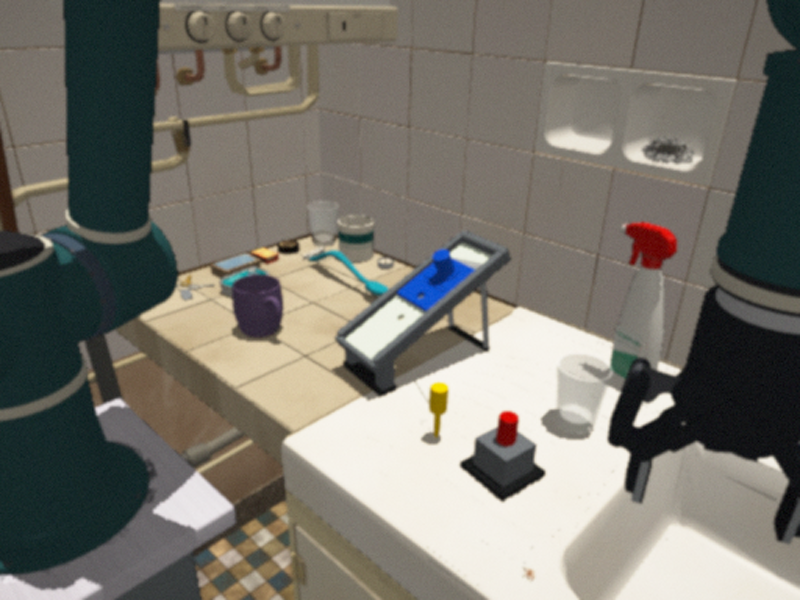

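View pics/side0.png

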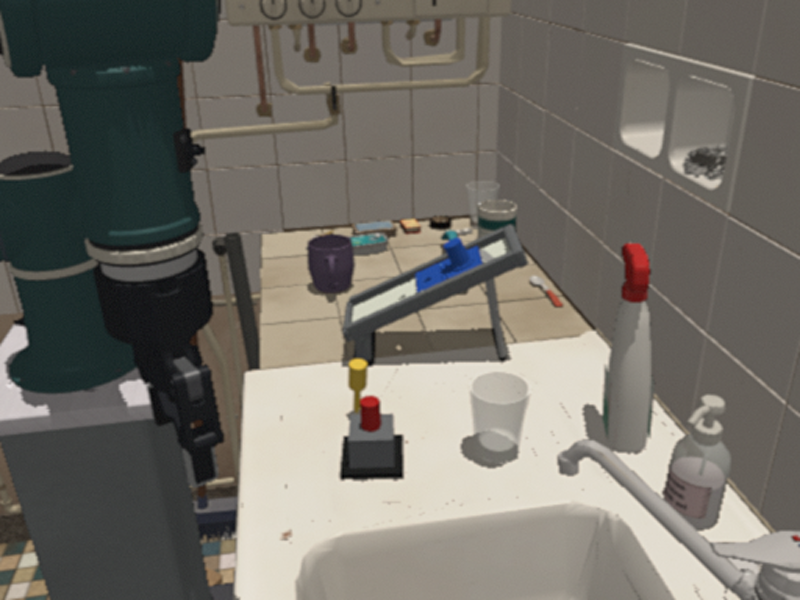

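The scene view shows the blue pusher high on the deck (knob ≈(442,262), pusher hole ≈(421,295), deck hole ≈(402,316) at 800 px scale). The red pin is in its stand at (507,428), and the yellow look-alike is at (438,398). The side view agrees. Next I zoom in on the slicer and measure.

```bash
cat > h.py <<'E'
from workcell import bot
import cv2,numpy as np
from scipy.optimize import least_squares
def proj(p,X):
    f=192/np.tan(np.radians(p["vfov"])/2);c=np.c_[np.atleast_2d(X),np.ones(len(np.atleast_2d(X)))]@np.array(p["world_to_cam"]).T
    return np.c_[p["cx"]+f*c[:,0]/c[:,2],p["cy"]+f*c[:,1]/c[:,2]]
def tri(ps,uv,x0=(.6,0,.1)):
    r=least_squares(lambda x:np.concatenate([proj(p,x)[0]-u for p,u in zip(ps,uv)]),x0);return r.x,np.abs(r.fun).max()
def mask(p,c,roi=None):
    h=cv2.cvtColor(p["pixels"],cv2.COLOR_RGB2HSV).astype(int);H,S,V=h[...,0],h[...,1],h[...,2]
    m=((H<6)|(H>174))&(S>180)&(V>70) if c=="red" else (H>105)&(H<128)&(S>150)&(V>60)
    if roi is not None:
        k=np.zeros_like(m);k[roi[1]:roi[3],roi[0]:roi[2]]=1;m=m&k
    return m
def cen(m):
    n,l,s,c=cv2.connectedComponentsWithStats(m.astype(np.uint8));i=1+np.argmax(s[1:,4]);return c[i],s[i]
E
python3 - <<'E'
from h import *
ps=[bot.read_camera(n) for n in("scene","side")]
c=[cv2.resize(p["pixels"][y:y+110,x:x+130,::-1],(390*2//2*1,330),interpolation=cv2.INTER_CUBIC) for p,(x,y) in zip(ps,((207,145),(212,138)))]
c=[cv2.resize(p["pixels"][y:y+110,x:x+133,::-1],None,fx=6,fy=6,interpolation=cv2.INTER_CUBIC) for p,(x,y) in zip(ps,((207,145),(212,138)))]
cv2.imwrite("pics/c_scene.png",c[0][:600,:798]);cv2.imwrite("pics/c_side.png",c[1][:600,:798])
for roi,col in (([(305,255,345,290),(220,240,255,285)],"red"),([(240,150,310,210),(255,145,315,195)],"blue")):
    u=[cen(mask(p,col,r)) for p,r in zip(ps,roi)];print(col,[(np.round(a,1).tolist(),b.tolist()) for a,b in u],tri(ps,[a for a,b in u]))
E
```

```text
red [([324.3, 274.0], [318, 264, 13, 21, 210]), ([236.7, 264.3], [232, 254, 11, 22, 204])] (array([ 0.4335646 , -0.35197835,  0.06906384]), np.float64(0.10242767713043577))
blue [([277.8, 179.3], [254, 160, 49, 39, 887]), ([287.0, 169.1], [266, 152, 42, 34, 599])] (array([ 0.59603046, -0.08190621,  0.14063479]), np.float64(1.38912646699103))
```

View pics/c_scene.png

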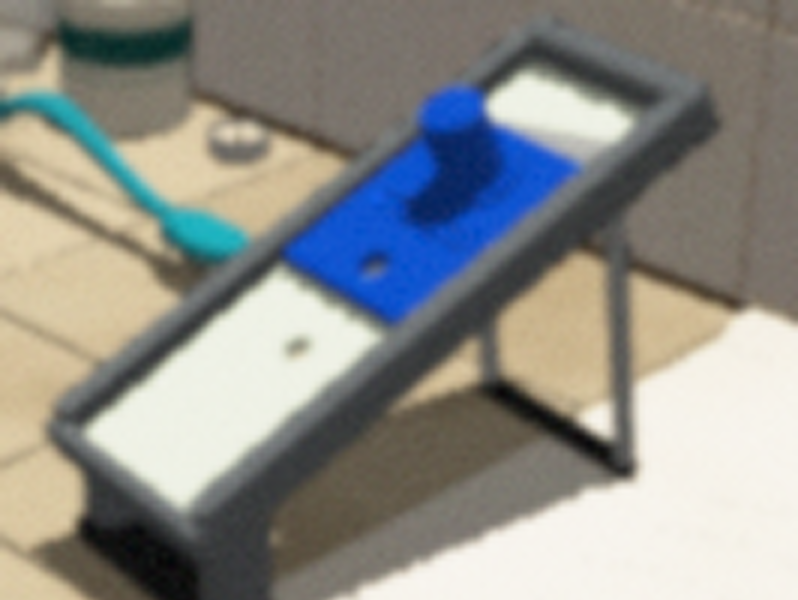

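View pics/c_side.png

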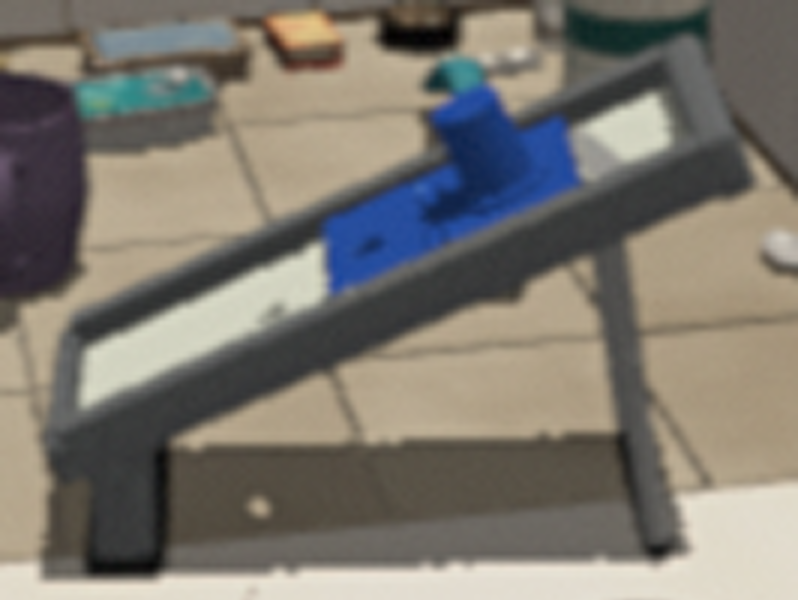

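```bash
cat >> h.py <<'E'
A=np.radians(25)
def slc(x,y,yaw,a,b,c):  # deck frame point -> world
    u=np.array([np.cos(A)*np.cos(yaw),np.cos(A)*np.sin(yaw),np.sin(A)]);v=np.array([-np.sin(yaw),np.cos(yaw),0]);n=np.cross(u,v)
    return np.array([x,y,.095])+a*u+b*v+c*n
E
python3 - <<'E'
from h import *
ps=[bot.read_camera(n) for n in("scene","side")]
C=lambda l,o:[(np.array(q)+.5)/6-.5+o for q in l]
uv=[C([(298,346),(376,265),(454,106)],(207,145)),C([(272,313),(372,243),(468,107)],(212,138))]
for i in range(3):print(tri(ps,[uv[0][i],uv[1][i]]))
def f(t):
    P=[slc(*t[:3],0,0,0),slc(*t[:3],t[3],0,.0095),slc(*t[:3],t[3]+.062,0,.0495)]
    return np.concatenate([(proj(p,np.array(P))-u).ravel() for p,u in zip(ps,uv)])
r=least_squares(f,[.5,-.05,0,.06]);t=r.x;print("x y yaw slide-.035",t,np.round(r.fun,2))
print("knob grip",slc(*t[:3],t[3]+.062,0,.0355),"final",slc(*t[:3],.062,0,.0355),"phole final",slc(*t[:3],0,0,.0095))
for n,b in(("tumbler",([354.8,228.7,391.4,276.8],[300.9,236.7,340,298])),("yellow",([274.1,244,285,282],[222.9,226.1,237.3,262.8])),("mug",([149.1,176,178.9,220.9],[194.3,150.5,229.2,186]))):
    print(n,tri(ps,[np.array([(q[0]+q[2])/2,(q[1]+q[3])/2]) for q in b]))
print(bot.read_state()["time"])
E
```

```text
(array([ 0.52096998, -0.07814176,  0.09421016]), np.float64(0.2199887509997609))
(array([ 0.56205281, -0.08380004,  0.12272672]), np.float64(0.5051772480334478))
(array([ 0.60082501, -0.09044163,  0.18439161]), np.float64(0.5131609116417337))
x y yaw slide-.035 [ 0.52121924 -0.07872875 -0.18179142  0.04846011] [ 0.26 -0.01  0.19 -0.54  0.42  0.18  0.17 -0.41 -0.55  0.38 -0.38 -0.87]
knob grip [ 0.60492469 -0.09411556  0.17385639] final [ 0.56172866 -0.08617523  0.15337626] phole final [ 0.51727053 -0.0780029   0.10360992]
tumbler (array([ 0.59872192, -0.37151945,  0.05094424]), np.float64(0.48674370713587223))
yellow (array([ 0.43174842, -0.2370282 ,  0.0400146 ]), np.float64(1.417956175074039))
mug (array([0.42658269, 0.19821904, 0.04046767]), np.float64(1.4785179172990297))
1.2
```

The side crop shows the deck hole at (272,313), the pusher hole at (372,243) and the knob top at (468,107). The scene crop has the same points at (298,346), (376,265) and (454,106). The pose fit is consistent to under 1 px. Next I move over the knob.

```bash
python3 -m creep '[[0,0,-0.27,0.96,0.65],[0,0,-0.27,0.96,0.65],[0,0,-0.27,0.96,0.65],[0,0,-0.27,0.96,0.65],[0,0,-0.27,0.96,0.65],[0,0,-0.27,0.95,0.65],[0.35,-0.83,0,0,0.65],[0.35,-0.83,0,0,0.65],[0.35,-0.83,0,0,0.65],[0.35,-0.83,0,0,0.65],[0.35,-0.83,0,0,0.65],[0.35,-0.83,0,0,0.65],[0.35,-0.83,0,0,0.65],[0.35,-0.83,0,0,0.65],[0.35,-0.83,0,0,0.65],[0.35,-0.83,0,0,0.65],[0.35,-0.83,0,0,0.65],[0.35,-0.83,0,0,0.65],[0.35,-0.83,0,0,0.65],[0.35,-0.83,0,0,0.65]]' 40
cat >> h.py <<'E'
from scipy.spatial.transform import Rotation as Rn
def to(target,heading=None):
    s=bot.read_state();R=Rn.from_rotvec(s["tcp_rot"]).as_matrix()
    print("t",s["time"],"tcp",np.round(s["tool_pos"],4),"head",np.arctan2(R[1,0],R[0,0]).round(4),"tilt",R[:,2].round(4),"w",s["width"],"F",np.round(s["wrist_force"],1))
    print("units tool xyz",((R.T@(np.array(target)-s["tool_pos"]))/.05).round(3))
E
python3 - <<'E'
from h import *
to([.605,-.094,.155])
p=bot.read_camera("wrist");cv2.imwrite("pics/w1.png",p["pixels"][:,:,::-1])
t=(.5212,-.0787,-.1818)
P=np.array([slc(*t,0,0,0),slc(*t,.0485,0,.0095),slc(*t,.0485+.062,0,.0495)])
print(proj(p,P),np.array(p["world_to_cam"]).round(3).tolist())
E
```

```text
time: 3.7
tool_pos: [0.6053, -0.0953, 0.2759]
tcp_rot: [3.128, -0.286, 0.001]
wrist_force: [0.8, -0.1, 0.4]
width: 0.65
grip_force: 0.0
t 3.7 tcp [ 0.6053 -0.0953  0.2759] head -0.1822 tilt [ 4.e-04 -2.e-04 -1.e+00] w 0.6502471439705018 F [ 0.8 -0.1  0.4]
units tool xyz [-0.012 -0.025  2.419]
[[255.79941209 223.52493132]
 [255.74745125 205.63788478]
 [255.62844976 192.52703909]] [[-0.181, -0.983, 0.001, 0.016], [-0.931, 0.171, 0.323, 0.511], [-0.318, 0.058, -0.946, 0.655], [0.0, 0.0, 0.0, 1.0]]
```

View pics/w1.png

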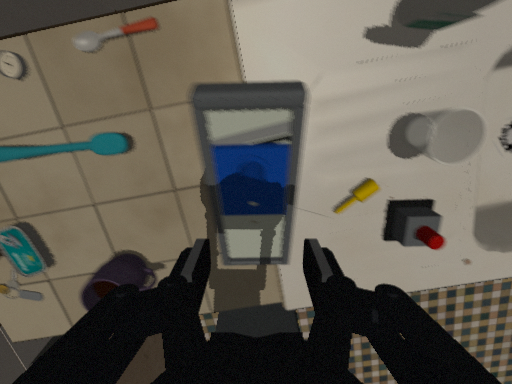

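The wrist view shows the deck running from (250,95) to (255,262), with blue from row 143 to 215. I need a zoom to see the knob and holes.

Run:
```python
from h import *
p=bot.read_camera("wrist");g=p["pixels"][75:270,180:320,::-1]
g=np.clip(255*(g/255.)**.6,0,255).astype(np.uint8)
cv2.imwrite("pics/w2.png",cv2.resize(g,None,fx=3,fy=3,interpolation=cv2.INTER_CUBIC))
print(p["vfov"],p["cx"],p["cy"])
m=mask(p,"blue",(180,75,320,270))
for y in range(140,225,5):
    x=np.flatnonzero(m[y]);print(y,(x.min(),x.max(),(x.min()+x.max())/2) if len(x) else None)
t=(.5212,-.0787,-.1818)
print(proj(p,np.array([slc(*t,-.09,-.043,.0),slc(*t,-.09,.043,0),slc(*t,.0305,-.043,.0095),slc(*t,.0305,.043,.0095),slc(*t,.1405,-.043,.0095),slc(*t,.1405,.043,.0095),slc(*t,.19,-.056,.015),slc(*t,.19,.056,.015)])).round(1).tolist())
```

```text
71.93403635608004 256.31752520306986 194.70647142752293
140 None
145 None
150 (np.int64(221), np.int64(297), np.float64(259.0))
155 (np.int64(222), np.int64(297), np.float64(259.5))
160 (np.int64(222), np.int64(297), np.float64(259.5))
165 (np.int64(223), np.int64(296), np.float64(259.5))
170 (np.int64(224), np.int64(296), np.float64(260.0))
175 (np.int64(224), np.int64(295), np.float64(259.5))
180 (np.int64(260), np.int64(294), np.float64(277.0))
185 (np.int64(267), np.int64(294), np.float64(280.5))
190 (np.int64(272), np.int64(272), np.float64(272.0))
195 None
200 None
205 (np.int64(287), np.int64(292), np.float64(289.5))
210 (np.int64(287), np.int64(291), np.float64(289.0))
215 (np.int64(286), np.int64(291), np.float64(288.5))
220 None
[[284.2, 258.4], [234.4, 258.2], [291.0, 216.1], [229.1, 215.9], [300.1, 149.6], [222.0, 149.3], [320.4, 109.4], [203.3, 109.0]]
```

View pics/w2.png

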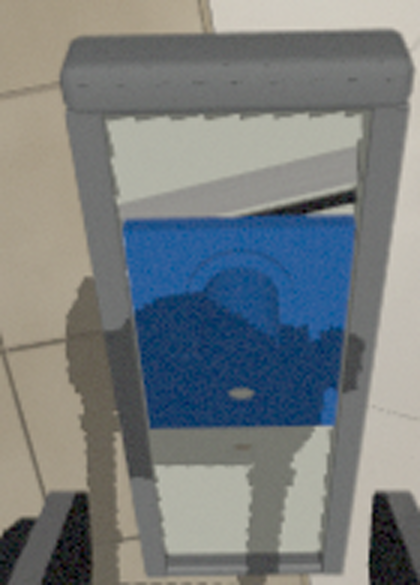

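In the zoom, the pusher hole is at crop (241,394), which is full-frame (260,206), and the deck hole is at (243,447), which is (260.5,223.5). Both agree with the fitted pose within about 1 px. I descend and grip the knob.

```bash
python3 - <<'E'
from h import *
to([.605,-.094,.157])
E
python3 -m creep '[[0,0,0.48,0,0.65],[0,0,0.48,0,0.65],[0,0,0.48,0,0.65],[0,0,0.48,0,0.65],[0,0,0.40,0,0.65],[0,0,0.04,0,0.65]]'
python3 - <<'E'
from h import *
to([.605,-.094,.157])
E
```

```text
t 3.8 tcp [ 0.6064 -0.0928  0.2756] head -0.178 tilt [ 8.0e-04  1.7e-03 -1.0e+00] w 0.6507778700801197 F [ 0.1 -1.3  0.4]
units tool xyz [-0.024  0.032  2.371]
time: 4.55
tool_pos: [0.603, -0.0967, 0.1557]
tcp_rot: [-3.128, 0.286, 0.006]
wrist_force: [-0.4, 0.6, -0.8]
width: 0.648
grip_force: 0.0
t 4.55 tcp [ 0.603  -0.0967  0.1557] head -0.1826 tilt [-3.7e-03  6.0e-04 -1.0e+00] w 0.6483949578483169 F [-0.4  0.6 -0.8]
units tool xyz [ 0.03  -0.061 -0.025]
```

```bash
python3 -m creep '[[0.02,-0.04,-0.02,0,0.65],[0,0,0,0,0.3],[0,0,0,0,0.2],[0,0,0,0,0.2],[0,0,0,0,0.2],[0,0,0,0,0.2]]' 30
python3 - <<'E'
from h import *
for i in range(4):
    bot.read_camera("wrist");to([.5617,-.0862,.1344])
E
```

```text
time: 5.3
tool_pos: [0.6059, -0.0948, 0.1588]
tcp_rot: [3.129, -0.286, -0.0]
wrist_force: [-0.2, 0.5, 0.4]
width: 0.197
grip_force: 0.0
t 5.35 tcp [ 0.6059 -0.0948  0.1587] head -0.1822 tilt [-1.e-04  0.e+00 -1.e+00] w 0.19690436515397441 F [-0.5  0.4  0.3]
units tool xyz [-0.9   -0.009  0.487]
t 5.4 tcp [ 0.6059 -0.0948  0.1587] head -0.1822 tilt [-1.e-04  0.e+00 -1.e+00] w 0.1975902505272221 F [ 0.1 -0.8  0.9]
units tool xyz [-0.9   -0.009  0.486]
t 5.45 tcp [ 0.6059 -0.0948  0.1587] head -0.1822 tilt [-1.e-04  0.e+00 -1.e+00] w 0.19948167647452153 F [-0.4 -0.   0.4]
units tool xyz [-0.9   -0.009  0.487]
t 5.5 tcp [ 0.6059 -0.0948  0.1587] head -0.1823 tilt [-1.e-04  0.e+00 -1.e+00] w 0.19856399455911058 F [ 0.2 -0.5 -0.7]
units tool xyz [-0.9   -0.01   0.486]
```

Run:
```python
from h import *
a=bot.read_camera("scene")["pixels"][130:250,200:333,::-1];b=bot.read_camera("side")["pixels"][110:230,205:338,::-1]
cv2.imwrite("pics/k1.png",cv2.resize(np.hstack([a,b]),None,fx=3,fy=3,interpolation=cv2.INTER_CUBIC))
```

```text
(no output)
```

View pics/k1.png

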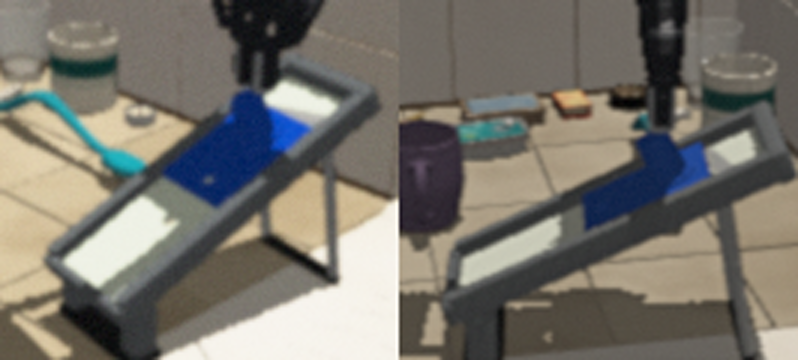

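Run:
```python
from h import *
t=(.5212,-.0787,-.1818)
s=bot.read_state()["tool_pos"]
for n,o in(("scene",(200,130,0)),("side",(205,110,399))):
    p=bot.read_camera(n);q=proj(p,np.array([s,slc(*t,.1105,0,.0495),slc(*t,.1105,0,.0355)]))
    print(n,((q-o[:2])*3+[o[2],0]).round(0).tolist())
print(np.round(slc(*t,.1105,0,.0495),4))
```

```text
scene [[253.0, 126.0], [248.0, 97.0], [253.0, 110.0]]
side [[660.0, 166.0], [652.0, 134.0], [659.0, 148.0]]
[ 0.5991 -0.093   0.1866]
```

The two crops show the fingertips ending just above the knob top: scene (257,88) and side (662,128). The TCP projects lower, to (253,126) and (660,166). I overlay points along the tool axis to see where the tips really are.

Run:
```python
from h import *
s=bot.read_state();R=Rn.from_rotvec(s["tcp_rot"]).as_matrix();T=[]
for n in("scene","side","wrist"):
    p=bot.read_camera(n);X=np.array([s["tool_pos"]-R[:,2]*h for h in(0,.02,.04,.06)]);q=proj(p,X)
    c=q[1].astype(int)-[22,40] if n!="wrist" else q[1].astype(int)-[44,50]
    k=6 if n!="wrist" else 5
    w,hh=(45,90) if n!="wrist" else (90,108)
    g=p["pixels"][c[1]:c[1]+hh,c[0]:c[0]+w,::-1];g=(255*(g/255.)**.6).astype(np.uint8)
    g=cv2.resize(g,None,fx=k if n!="wrist" else 3,fy=k if n!="wrist" else 3,interpolation=cv2.INTER_CUBIC);k=k if n!="wrist" else 3
    for a,col in zip(q,((0,0,255),(0,255,255),(0,255,0),(255,0,255))):cv2.circle(g,tuple(int(v) for v in (a-c+.5)*k),3,col,-1)
    g=cv2.copyMakeBorder(g,0,max(0,540-g.shape[0]),0,0,0);T.append(g[:540])
o=np.hstack(T);print(o.shape);cv2.imwrite("pics/ov.png",o[:, :800])
```

```text
(540, 810, 3)
```

View pics/ov.png

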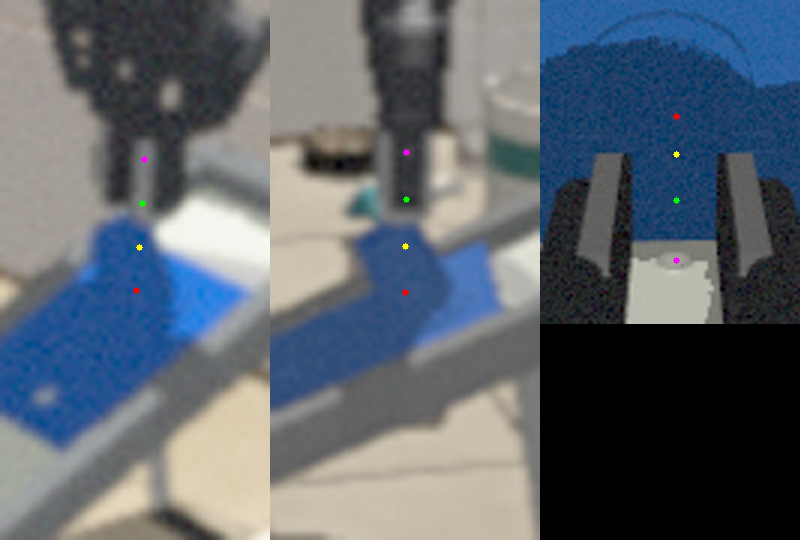

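The overlay shows the real finger ends about 37 mm behind the reported TCP at this opening. Scene, side and the wrist view corrected for pad width all agree. I'll plan with that offset: open, go 34 mm lower, and grip.

```bash
python3 -m creep '[[0,0,0,0,0.65],[0,0,0,0,0.65],[0,0,0.2,0,0.65],[0,0,0.2,0,0.65],[0,0,0.14,0,0.65],[0,0,0.1,0,0.65],[0,0,0,0,0.3],[0,0,0,0,0.2],[0,0,0,0,0.2],[0,0,0,0,0.2]]' 30
python3 - <<'E'
from h import *
to([.5617,-.0862,.125-.0205])
E
```

```text
time: 7.1
tool_pos: [0.6061, -0.0931, 0.1269]
tcp_rot: [-3.126, 0.285, -0.0]
wrist_force: [1.5, 5.3, -1.9]
width: 0.34
grip_force: 30.6
t 7.1 tcp [ 0.6061 -0.0931  0.1269] head -0.1821 tilt [ 4.0e-04  2.6e-03 -1.0e+00] w 0.3396011632104793 F [ 1.5  5.3 -1.9]
units tool xyz [-0.899  0.026  0.449]
```

```bash
python3 -m creep '[[-0.11,0,0.051,0,0.2],[-0.11,0,0.051,0,0.2],[-0.11,0,0.051,0,0.2],[-0.11,0,0.051,0,0.2],[-0.11,0,0.051,0,0.2],[-0.11,0,0.051,0,0.2],[-0.11,0,0.051,0,0.2],[-0.11,0,0.051,0,0.2],[0,0,0,0,0.2],[0,0,0,0,0.2]]'
python3 - <<'E'
from h import *
to([.5617,-.0862,.125-.0205])
p=bot.read_camera("wrist");q=proj(p,slc(.5212,-.0787,-.1818,0,0,.0095))[0];print(q)
sc=bot.read_camera("scene");print(proj(sc,slc(.5212,-.0787,-.1818,0,0,.0095)))
m=p["pixels"].astype(int)
x,y=q.astype(int);print(m[y-12:y+14,x-14:x+16].sum(2)//3)
E
```

```text
time: 8.35
tool_pos: [0.5625, -0.0861, 0.1063]
tcp_rot: [-3.127, 0.286, 0.001]
wrist_force: [2.3, 5.1, -1.6]
width: 0.343
grip_force: 30.6
t 8.35 tcp [ 0.5625 -0.0861  0.1063] head -0.1823 tilt [-5.0e-04  1.2e-03 -1.0e+00] w 0.34283937253496904 F [ 2.3  5.1 -1.6]
units tool xyz [-0.015  0.004  0.037]
[257.00372377 272.69878952]
[[255.28005322 199.62550137]]
[[31 34 32 30 32 27 31 34 31 31 29 30 29 33 33 30 25 29 33 34 29 32 34 27
  31 34 32 33 33 28]
 [32 34 26 29 33 32 30 30 30 35 31 26 31 28 31 28 27 34 33 32 31 34 31 32
  33 33 31 33 34 29]
 [31 32 35 29 25 32 32 32 31 29 29 29 33 32 30 33 35 27 31 31 31 32 31 28
  28 31 29 32 30 31]
 [31 34 27 30 33 31 31 33 28 33 29 29 35 31 31 30 31 32 33 29 31 33 29 31
  28 27 32 28 32 35]
 [29 28 28 31 29 32 34 34 29 32 29 31 32 29 33 34 32 30 29 29 35 35 32 32
  31 28 31 31 35 28]
 [30 29 31 28 30 31 26 28 33 35 33 32 31 34 33 28 32 31 28 31 32 34 31 34
  34 30 31 29 31 31]
 [30 33 28 29 31 36 30 32 28 37 33 31 35 31 32 32 33 31 31 26 29 30 33 28
  30 30 32 30 29 30]
 [31 29 34 34 33 33 30 32 34 33 34 34 29 31 31 29 36 30 33 34 29 36 31 27
 
[... 1030 characters left out ...]
0 33 29 29 28
  35 30 27 35 32 32]
 [33 32 29 33 34 30 33 29 35 32 32 30 34 37 35 30 30 27 31 34 32 30 32 33
  34 33 33 30 31 30]
 [28 31 32 32 26 29 31 29 29 30 32 29 32 34 33 32 32 32 32 30 31 30 29 28
  30 31 34 28 30 30]
 [36 32 32 26 34 32 31 33 28 29 33 35 30 39 31 33 29 34 33 31 35 30 32 29
  38 33 32 31 36 35]
 [31 32 33 32 32 31 32 34 33 26 31 33 31 33 31 31 32 31 31 31 30 29 35 35
  30 34 31 32 28 28]
 [32 31 35 32 31 32 34 35 31 30 30 29 31 33 29 31 35 34 32 28 31 27 32 32
  31 31 31 32 34 33]
 [34 33 36 32 30 31 35 27 30 34 33 29 30 33 30 32 36 28 32 30 31 31 31 28
  31 33 28 30 32 32]
 [34 34 30 31 30 36 32 32 32 34 31 35 31 35 32 32 29 32 29 31 32 27 31 34
  32 32 37 33 33 30]]
```

```bash
python3 -m creep '[[0,0,0,0,0.65],[0,0,0,0,0.65],[0,0,0,0,0.65],[0,0,-0.3,0,0.65],[0,0,-0.6,0,0.65],[0,0,-0.7,0,0.65],[0,0,-0.7,0,0.65],[0,0,-0.7,0,0.65],[0,0,0,0,0.65],[0,0,0,0,0.65]]'
python3 - <<'E'
from h import *
t=(.5212,-.0787,-.1818)
to([.5617,-.0862,.25])
p=bot.read_camera("wrist");q=proj(p,slc(*t,0,0,.0095))[0]
print("expected hole",q,"1mm up slope px",proj(p,slc(*t,.01,0,.0095))[0]-q,"lower edge",proj(p,slc(*t,-.018,0,.0095)),"knobtop",proj(p,slc(*t,.062,0,.0495)))
g=p["pixels"];x,y=q.astype(int);g=g[y-60:y+40,x-50:x+50,::-1];g=np.clip(255*(g/255.)**.5,0,255).astype(np.uint8)
k=p["pixels"].astype(float)[y-60:y+40,x-50:x+50];hue=k[...,2]-k[...,0]
print("col profile b-r", [(y-60+i,int(hue[i,48:53].mean()),int(k[i,48:53].mean())) for i in range(30,90)])
g=cv2.resize(g,None,fx=5,fy=5,interpolation=cv2.INTER_CUBIC);cv2.imwrite("pics/w3.png",g)
for n in("scene","side"):
    p=bot.read_camera(n);b=bot.look_for("lock_pin",p);print(n,proj(p,np.array([slc(*t,0,0,.0095),slc(*t,.062,0,.0495)])).round(1).tolist())
    np.save(n+".npy",p["pixels"])
E
```

```text
time: 9.7
tool_pos: [0.5625, -0.0869, 0.2566]
tcp_rot: [3.128, -0.286, 0.001]
wrist_force: [0.3, 0.4, -0.5]
width: 0.65
grip_force: 0.0
t 9.7 tcp [ 0.5625 -0.0869  0.2566] head -0.1822 tilt [ 3.e-04 -2.e-04 -1.e+00] w 0.6497482970429881 F [ 0.3  0.4 -0.5]
units tool xyz [-0.018 -0.011  0.133]
expected hole [256.14041288 205.54791758] 1mm up slope px [-3.75510071e-03 -5.25063383e+00] lower edge [[256.14681602 214.50122362]] knobtop [[256.1160863  192.47695239]]
col profile b-r [(np.int64(175), 78, 45), (np.int64(176), 82, 44), (np.int64(177), 72, 40), (np.int64(178), 68, 38), (np.int64(179), 62, 33), (np.int64(180), 56, 30), (np.int64(181), 48, 29), (np.int64(182), 48, 30), (np.int64(183), 48, 30), (np.int64(184), 52, 28), (np.int64(185), 50, 28), (np.int64(186), 50, 27), (np.int64(187), 49, 30), (np.int64(188), 51, 27), (np.int64(189), 49, 29), (np.int64(190), 51, 26), (np.int64(191), 49, 29), (np.int64(192), 49, 29), (np.int64(193), 50, 26), (np.int64(194), 51, 27), (np.int64(195), 49, 26), (np.int64(196), 48, 28), (np.int64(197), 50, 27), (np.int64(198), 48, 27), (np.int64(199), 50
[... 269 characters left out ...]
), 50, 32), (np.int64(211), 49, 30), (np.int64(212), 50, 28), (np.int64(213), 50, 27), (np.int64(214), 50, 29), (np.int64(215), 46, 31), (np.int64(216), -1, 64), (np.int64(217), -6, 69), (np.int64(218), -7, 68), (np.int64(219), -6, 68), (np.int64(220), -7, 69), (np.int64(221), -7, 68), (np.int64(222), -7, 69), (np.int64(223), -7, 70), (np.int64(224), -7, 68), (np.int64(225), -7, 68), (np.int64(226), -7, 68), (np.int64(227), -7, 69), (np.int64(228), -6, 68), (np.int64(229), -10, 104), (np.int64(230), -13, 133), (np.int64(231), -14, 137), (np.int64(232), -14, 138), (np.int64(233), -14, 137), (np.int64(234), -13, 138)]
scene [[255.3, 199.6], [268.6, 173.6]]
side [[255.4, 186.2], [271.0, 162.7]]
```

View pics/w3.png

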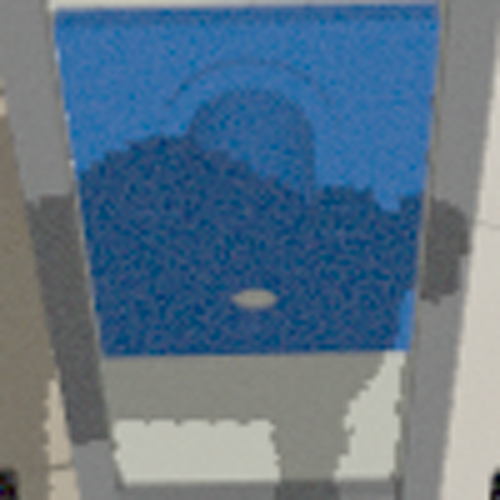

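The wrist crop shows the pusher hole around full-frame row 205 (205.5 expected), but the angle is too oblique. I look again from almost straight above the hole, moving in the downhill direction.

```bash
python3 -m creep '[[-0.5,0,0.2,0,0.65],[-0.6,0,0.2,0,0.65],[-0.6,0,0.2,0,0.65],[-0.6,0,0.2,0,0.65],[-0.4,0,0.2,0,0.65],[0,0,0,0,0.65],[0,0,0,0,0.65]]'
python3 - <<'E'
from h import *
t=(.5212,-.0787,-.1818)
to([.4336,-.3520,.2])
p=bot.read_camera("wrist");C=-np.array(p["world_to_cam"])[:3,:3].T@np.array(p["world_to_cam"])[:3,3];print("cam",C)
q=proj(p,np.array([slc(*t,0,0,.0095),slc(*t,0.01,0,.0095),slc(*t,-.018,0,.0095),slc(*t,0,0,0),slc(*t,.062,0,.0495),slc(*t,-.088,0,0)]));print(q.round(1).tolist())
x,y=q[0].astype(int);k=p["pixels"].astype(int)
for r in range(y-14,y+26):print(r,' '.join('%4d'%v for v in (k[r,x-12:x+13,2]-k[r,x-12:x+13,0])), '|',int(k[r,x-1:x+2].mean()))
np.save("w4.npy",p["pixels"])
E
```

```text
time: 10.82
tool_pos: [0.4307, -0.0625, 0.2067]
tcp_rot: [3.128, -0.286, 0.001]
wrist_force: [0.7, 0.5, 0.2]
width: 0.651
grip_force: 0.0
t 10.825 tcp [ 0.4307 -0.0625  0.2067] head -0.1822 tilt [ 9.e-04 -2.e-04 -1.e+00] w 0.6512016240593316 F [0.7 0.5 0.2]
units tool xyz [1.105 5.683 0.136]
cam [ 0.51213022 -0.07703243  0.3858256 ]
[[256.2, 99.0], [256.2, 89.0], [256.2, 115.6], [256.2, 95.0], [256.2, 40.2], [256.2, 163.6]]
84   98  103  105   95   97  103  100  101  101   94  102  104  100   98  101  102  109  107  100   99   94  100  105   99   99 | 57
85  100   98  103  103  103  103   99   95   99  103  100   99   98  106  103   99  103  102   96  103   98  101  101  101  105 | 58
86   98   97   97   99  105  106  100  101  103   97  105  102  105  101  102  110  106  102  107   97  101  105  101  106   98 | 56
87   98   98  104  101  105  100   98   97   99  105   96   99  102  107  100   97  100  106  102  100  102  102  101   99   97 | 57
88  100  109  103   97  102  105  108  104  101  100  108   96   97  104  102  102  105  102  103   99  104  102   97   98  105 | 60
89   99
[... 3982 characters left out ...]
 -13  -13  -14  -12 | 131
119  -15  -14  -15  -12  -13  -13  -16  -16  -15  -13  -15  -15  -15  -14  -14  -12  -15  -13  -15  -16  -13  -15  -15  -15  -16 | 139
120  -15  -14  -13  -14  -15  -16  -16  -14  -14  -13  -13  -15  -14  -13  -16  -13  -14  -13  -15  -15  -13  -15  -15  -14  -12 | 139
121  -14  -14  -14  -14  -13  -14  -14  -15  -13  -14  -14  -14  -15  -16  -15  -15  -15  -15  -12  -15  -13  -15  -15  -14  -14 | 140
122  -15  -14  -14  -15  -14  -15  -15  -15  -16  -14  -16  -14  -13  -15  -15  -14  -14  -14  -15  -14  -15  -15  -15  -16  -14 | 138
123  -16  -16  -13  -14  -15  -15  -14  -15  -17  -14  -15  -15  -14  -15  -14  -15  -14  -15  -16  -14  -13  -17  -14  -14  -15 | 139
```

The hole view shows the pusher aperture centred at row ~99.7 and the deck hole's downhill rim at row ~101.6. The needed offset is met, so the holes line up within about 0.7 mm. Next, over to the pin.

```bash
python3 -m creep '[[0.14,0.5,0,0,0.6],[0.14,0.75,0,0,0.6],[0.14,0.75,0,0,0.6],[0.14,0.8,0,0,0.6],[0.14,0.8,0,0,0.6],[0.14,0.8,0,0,0.6],[0.14,0.75,0,0,0.6],[0.12,0.53,0,0,0.6],[0,0,0,0,0.6],[0,0,0,0,0.6]]' 25
python3 - <<'E'
from h import *
to([.4336,-.3520,.031])
p=bot.read_camera("wrist");m=mask(p,"red");c,s=cen(m);print("red",c,s.tolist())
ax=np.array([[.4336,-.352,z] for z in(.05,.07,.09)]);print("pred axis",proj(p,ax).round(1).tolist(),"dx10mm",(proj(p,ax+[.01,0,0])-proj(p,ax))[1],(proj(p,ax+[0,.01,0])-proj(p,ax))[1])
ps=[p]+[bot.read_camera(n) for n in("scene","side")];u=[c]
for q,r in zip(ps[1:],((305,240,345,290),(215,240,255,285))):
    cc,ss=cen(mask(q,"red",r));u.append(cc);print(cc,ss.tolist())
print(tri(ps,u))
print(tri(ps[1:],u[1:]))
E
```

```text
time: 12.12
tool_pos: [0.4327, -0.3511, 0.2061]
tcp_rot: [-3.128, 0.286, 0.001]
wrist_force: [-0.6, 0.3, -0.9]
width: 0.602
grip_force: 0.0
t 12.125 tcp [ 0.4327 -0.3511  0.2061] head -0.1822 tilt [-4.0e-04  1.1e-03 -1.0e+00] w 0.60162722044456 F [-0.6  0.3 -0.9]
units tool xyz [0.023 0.018 3.503]
red [260.78985507 174.02173913] [250, 169, 19, 14, 138]
pred axis [[257.3, 170.7], [257.3, 174.6], [257.4, 179.0]] dx10mm [-1.47977975 -7.85691003] [-8.0021883   1.42796075]
[324.14622642 274.09433962] [318, 264, 13, 21, 212]
[236.61  264.575] [232, 255, 11, 20, 200]
(array([ 0.43307695, -0.35527565,  0.07035509]), np.float64(1.4197293189577067))
(array([ 0.43351595, -0.35179438,  0.06857258]), np.float64(0.1749073674468491))
```

```bash
python3 -m creep '[[0.02,0.04,0.6,0,0.6],[0,0,0.7,0,0.6],[0,0,0.7,0,0.6],[0,0,0.6,0,0.6],[0,0,0.4,0,0.6],[0,0,0.3,0,0.6],[0,0,0.2,0,0.6],[0,0,0,0,0.6],[0,0,0,0,0.3],[0,0,0,0,0.2],[0,0,0,0,0.2],[0,0,0,0,0.2]]' 25
python3 - <<'E'
from h import *
to([.4336,-.3520,.031])
for n,r in(("scene",(305,240,345,290)),("side",(215,240,255,285))):
    q=bot.read_camera(n);print(n,[a.tolist() for a in cen(mask(q,"red",r))])
E
```

```text
time: 13.78
tool_pos: [0.4338, -0.3544, 0.0324]
tcp_rot: [3.127, -0.286, 0.002]
wrist_force: [-0.9, 0.8, 5.1]
width: 0.294
grip_force: 25.8
t 13.775 tcp [ 0.4338 -0.3544  0.0324] head -0.1823 tilt [ 0.0014 -0.0012 -1.    ] w 0.2935431134091925 F [-0.9  0.8  5.1]
units tool xyz [-0.014 -0.047  0.028]
scene [[322.68518518518516, 275.01851851851853], [318, 264, 12, 22, 162]]
side [[237.2, 273.22857142857146], [232, 271, 11, 5, 35]]
```

```bash
python3 -m creep '[[0,0,-0.18,0,0.2],[0,0,-0.18,0,0.2],[0,0,-0.18,0,0.2],[0,0,-0.18,0,0.2],[0,0,0,0,0.2],[-0.07,0,0,0,0.2],[-0.07,0,0.01,0,0.2],[-0.07,0,0.01,0,0.2],[-0.07,0,0.01,0,0.2],[-0.07,0,0.02,0,0.2],[-0.07,0,0.02,0,0.2],[-0.07,0,0.02,0,0.2],[-0.07,0,0.02,0,0.2],[0,0,0,0,0.2]]'
python3 - <<'E'
from h import *
to([.4336,-.3520,.031])
g=bot.read_camera("side")["pixels"][225:300,205:270,::-1];h=bot.read_camera("scene")["pixels"][230:305,290:355,::-1]
cv2.imwrite("pics/tilt.png",cv2.resize(np.hstack([g,h]),None,fx=6,fy=6,interpolation=cv2.INTER_CUBIC))
E
```

```text
time: 15.62
tool_pos: [0.405, -0.3486, 0.0616]
tcp_rot: [-3.128, 0.286, 0.001]
wrist_force: [3.0, 0.1, 1.4]
width: 0.293
grip_force: 26.5
t 15.625 tcp [ 0.405  -0.3486  0.0616] head -0.1824 tilt [-7.e-04  3.e-04 -1.e+00] w 0.29253432965387915 F [3.  0.1 1.4]
units tool xyz [ 0.575 -0.036  0.612]
```

View pics/tilt.png

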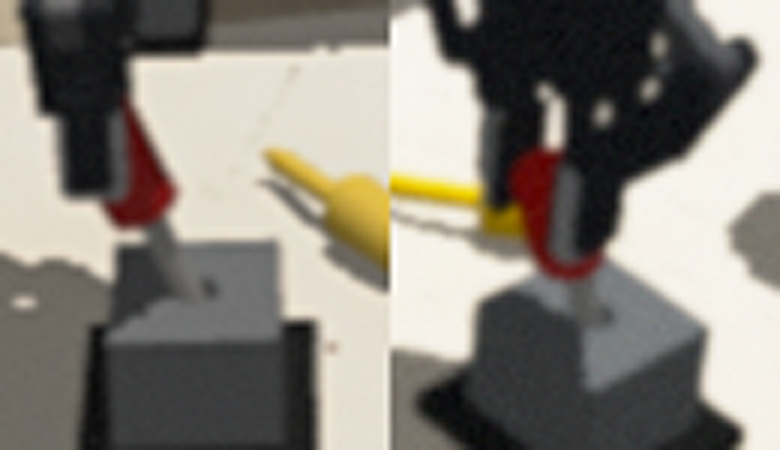

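The crop shows the pin tilted about 27° in the pads, shank end still in the stand hole (crop (205,295)), leaning the right way for the sloping hole. The yellow look-alike lies clear on the worktop. I lift the pin and carry it over the pusher.

```bash
python3 -m creep '[[-0.1,0,-0.2,0,0.2],[0,0,-0.5,0,0.2],[0,0,-0.6,0,0.2],[0,0,-0.65,0,0.2],[0,0,-0.6,0,0.2],[0.06,-0.4,0,0,0.2],[0.06,-0.7,0,0,0.2],[0.06,-0.8,0,0,0.2],[0.06,-0.8,0,0,0.2],[0.06,-0.8,0,0,0.2],[0.06,-0.8,0,0,0.2],[0.06,-0.8,0,0,0.2],[0.09,-0.63,0,0,0.2],[0,0,0,0,0.2],[0,0,0.5,0,0.2],[0,0,0.3,0,0.2],[0,0,0,0,0.2],[0,0,0,0,0.2]]'
python3 - <<'E'
from h import *
to([.4771,-.0706,.142])
t=(.5212,-.0787,-.1818)
s=bot.read_state();R=Rn.from_rotvec(s["tcp_rot"]).as_matrix();tip=s["tool_pos"]+R@[.0323,0,.0205]
piv=s["tool_pos"]+R@[0,0,-.0416];print("tip",tip)
for n in("wrist","scene","side"):
    p=bot.read_camera(n);np.save("i_"+n+".npy",p["pixels"])
    P=np.array([tip,tip+(piv-tip)*.45,slc(*t,0,0,.0095)]);q=proj(p,P);print(n,q.round(1).tolist())
    k=p["pixels"].astype(int);h=k[...,2]-k[...,0]
    x,y=q[0].round().astype(int)
    print("rows",y-12,"cols",x-12)
    for r in range(y-12,y+13):print(r,' '.join('%4d'%v for v in h[r,x-12:x+13]))
E
```

```text
time: 17.98
tool_pos: [0.4777, -0.071, 0.1496]
tcp_rot: [3.128, -0.287, -0.0]
wrist_force: [-0.5, -0.9, 0.3]
width: 0.293
grip_force: 26.3
t 17.975 tcp [ 0.4777 -0.071   0.1496] head -0.1828 tilt [-0.e+00 -1.e-04 -1.e+00] w 0.29307245346676236 F [-0.5 -0.9  0.3]
units tool xyz [-0.013 -0.007  0.152]
tip [ 0.50943252 -0.07692273  0.12908919]
wrist [[256.8, 173.1], [256.9, 203.4], [256.3, 156.8]]
rows 161 cols 245
161  112  103  104  104   96   84   73   78   83   84   81   89   90   79   81   72   77   69   76   95  100  103  103  101  108
162  106  102  100   99  102  100   97   82   81   88   82   78   86   84   81   86   77   84  101   97   96  108  109  103  101
163  106  102  105  105  106  107  105  100   93   83   89   80   82   73   65   81   92  103  104  110  102  103  101  104  107
164  105  109  105  109  106  104  108  111  104  103  102  102  102   96   98  105  106  105  103  107  102  105  108  101  104
165  108  106  108  107  108  112  108  100  106  110  107  110  109  113  105  104  106  102  109  100  102  104  104  102  112
166  107  110  111  103  102  105  102 
[... 8435 characters left out ...]
  113  110  109  107  113  112  113  113  113  113  111
185    1    2    3    0    2    0   -2    4   43   94  114  114  113  112  108  102   93   92  102  112  113  113  110  113  111
186    1    1    2    3    0   -5   -9  -10   21   82  115  115  111  111  100   82   74   85  103  112  112  113  114  112  109
187    2    1   -2   -3   -6  -11  -14  -16    0   54  102  110  112  104   89   82   85   99  111  114  113  114  115  115  102
188   -2   -5   -9  -11  -15  -16  -18  -18  -11   24   77  100  107   99   97  102  108  113  114  115  114  106   97   87   64
189   -5  -10  -13  -14  -15  -15  -19  -18   -8   32   91  110  111  109  112  115  116  117  112  105   92   71   49   32   14
```

Run:
```python
from h import *
t=(.5212,-.0787,-.1818)
s=bot.read_state();R=Rn.from_rotvec(s["tcp_rot"]).as_matrix();tip=s["tool_pos"]+R@[.0323,0,.0205]
ps=[bot.read_camera(n) for n in("wrist","scene","side")]
uv=[(256.,173.),(251.3,190.8),(251.5,177.2)]
x,e=tri(ps,uv);print("tri",x,e);print("res",[ (proj(p,x)[0]-u).round(2).tolist() for p,u in zip(ps,uv)])
o=slc(*t,0,0,0)
B=np.array([slc(*t,1,0,0)-o,slc(*t,0,1,0)-o,slc(*t,0,0,1)-o])
print("tip in deck frame mm",B@(x-o)*1e3,"predicted",B@(tip-o)*1e3)
print("move units for tip to (0,0,.0125):",R.T@(slc(*t,0,0,.0125)-x)/.05, "axis dir per 10mm",R.T@(-B[2])*.2)
```

```text
tri [ 0.50964479 -0.07588714  0.12848115] 1.467996261769855
res [[-0.31, 0.49], [1.47, 0.63], [0.46, -0.18]]
tip in deck frame mm [ 3.38883669  0.67732332 35.36212133] predicted [ 4.62264841 -0.2350498  36.35544098]
move units for tip to (0,0,.0125): [0.13109487 0.01341759 0.44326283] axis dir per 10mm [ 8.42257437e-02 -7.64098178e-05  1.81400161e-01]
```

```bash
python3 -m creep '[[0.07,0.01,0.22,0,0.2],[0.06,0.01,0.22,0,0.2],[0,0,0,0,0.2],[0.04,0,0.09,0,0.2],[0.04,0,0.09,0,0.2],[0.04,0,0.09,0,0.2],[0,0,0,0,0.2]]'
python3 - <<'E'
from h import *
t=(.5212,-.0787,-.1818)
to([.5,-.07,.1])
s=bot.read_state();p=bot.read_camera("wrist");k=p["pixels"].astype(int);h=k[...,2]-k[...,0]
q=proj(p,np.array([slc(*t,0,0,.0095),slc(*t,.02,0,.0095)]));print(q.round(1).tolist(),s["grip_force"])
x,y=q[0].round().astype(int)
for r in range(y-12,y+18,2):print(r,' '.join('%4d'%v for v in h[r,x-12:x+13]))
E
```

```text
time: 19.15
tool_pos: [0.4896, -0.0739, 0.1134]
tcp_rot: [-3.128, 0.286, 0.001]
wrist_force: [-1.0, 0.1, -0.3]
width: 0.292
grip_force: 26.3
t 19.15 tcp [ 0.4896 -0.0739  0.1134] head -0.1822 tilt [-9.e-04  2.e-04 -1.e+00] w 0.29160826041030125 F [-1.   0.1 -0.3]
units tool xyz [ 0.191 -0.114  0.268]
[[255.6, 182.3], [255.5, 160.5]] 26.28312885761261
170  111  113  109  109  114  108  106  110  107  112  107  108  110  105  113  105  110  106  106  107  113  113  106  106  108
172  108  120  109  116  109  110  110  106  107  108  113  109  111  106  108  107  106  113  112  112  112  110  107  112  108
174  107  111  112  109  110  114  111  107  110  113  110  116  110  114  105  116  107  107  109  108  110  112  108  115  112
176  110  112  109  107  115  108  114  106   96   61   50   33   32   36   40   50   86  105  108  107  106  114  106  109  114
178  111  111  109  109   94   51    1   -2   -6   -3   -3   -5   -5   -5   -4   -3   -4   -1    5   49   97  104  110  110  105
180  108  112  108   70   19  -17  -12   -5   -4   -5   -4   -2   -2   -4   -5   -3   -5   -5   -8  -1
[... 487 characters left out ...]
   -2   -3   -2   -5    8   59  105  112  113  109  106
190  111  105  108  107  104   39    8    0   -2   -5   -5   -6   -2   -4   -3   -5   -4   -4    5   67  110  116  110  111  108
192   73   67   67   67   55   36   -2   -6   -3   -4   -3   -5   -5   -4   -6   -5   -4   -7    5   61  109  108  110  110  108
194   57   55   59   50   59   34   -2   -5   -4   -5   -4   -5   -3   -3   -5   -6   -3   -4    1   29   67  116  107  111  113
196   56   61   55   57   54   36   -3   -4   -4   -6   -3   -5   -2   -3   -5   -3   -2   -3   -3   16   54   55   53   72  109
198   54   56   57   53   54   40   -6   -2   -3   -1   -2   -3   -3   -2   -3   -5   -2   -4   -1   18   56   55   55   66  110
```

The shank has entered the pusher hole with almost no force. Continuing along the hole's axis.

```bash
python3 -m creep '[[0.04,0,0.09,0,0.2],[0.04,0,0.09,0,0.2],[0.04,0,0.09,0,0.2],[0,0,0,0,0.2]]'; python3 -m creep '[[0.04,0,0.09,0,0.2],[0.04,0,0.09,0,0.2],[0,0,0,0,0.2]]'
```

```text
time: 19.7
tool_pos: [0.4956, -0.075, 0.0999]
tcp_rot: [-3.129, 0.286, 0.001]
wrist_force: [0.2, -0.1, -0.8]
width: 0.292
grip_force: 26.3
time: 20.08
tool_pos: [0.4993, -0.0757, 0.0908]
tcp_rot: [-3.128, 0.286, 0.002]
wrist_force: [-1.0, 0.0, -1.0]
width: 0.29
grip_force: 26.3
```

```bash
python3 -m creep '[[0.04,0,0.09,0,0.2],[0.02,0,0.045,0,0.2],[0,0,0,0,0.2]]'; python3 -m creep '[[0.015,0,0.03,0,0.2],[0.015,0,0.03,0,0.2],[0,0,0,0,0.2]]'
```

```text
time: 20.45
tool_pos: [0.5026, -0.0763, 0.0845]
tcp_rot: [-3.128, 0.286, 0.0]
wrist_force: [-0.1, -0.0, -1.0]
width: 0.292
grip_force: 26.3
time: 20.82
tool_pos: [0.5027, -0.0763, 0.0838]
tcp_rot: [-3.128, 0.286, 0.005]
wrist_force: [-10.4, 1.7, 16.1]
width: 0.292
grip_force: 28.0
```

Contact force rose to 19 N at the expected depth, so the head is seated. I release, back off and verify.

```bash
python3 -m creep '[[-0.01,0,-0.02,0,0.2],[0,0,0,0,0.5],[0,0,0,0,0.5],[0,0,0,0,0.5],[-0.1,0,-0.3,0,0.5],[-0.3,0,-0.6,0,0.5],[-0.4,0,-0.7,0,0.5],[-0.5,0,-0.7,0,0.5],[-0.6,0,-0.5,0,0.5],[0,0,0,0,0.5],[0,0,0,0,0.5]]'
python3 - <<'E'
from h import *
t=(.5212,-.0787,-.1818)
to([.5,-.07,.1])
ps=[];u=[]
for n in("wrist","scene","side"):
    p=bot.read_camera(n);e=proj(p,np.array([slc(*t,0,0,.0095+.02),slc(*t,0,0,.0095),slc(*t,0,0,.0495),slc(*t,.062,0,.0495)]))
    x,y=e[0].astype(int);w=30
    c,s=cen(mask(p,"red",(max(x-w,0),max(y-w,0),x+w,y+w)));ps.append(p);u.append(c)
    print(n,"pred mid/bottom/top/knobtop",e.round(1).tolist(),"red",c.round(1),s.tolist())
for k in (ps,ps[1:]):
    X,er=tri(k,u[-len(k):]);o=slc(*t,0,0,0);B=np.array([slc(*t,1,0,0)-o,slc(*t,0,1,0)-o,slc(*t,0,0,1)-o]);print("head in deck frame mm (want 0,0,29.5)",(B@(X-o)*1e3).round(1),er)
for n,r in zip(("wrist","scene","side"),ps):
    for g in("tumbler","mug"):
        d=bot.look_for(g,r);print(n,g,[(round(a["score"],2),np.round(a["bbox"],1).tolist()) for a in d[:1]])
E
```

```text
time: 22.2
tool_pos: [0.4104, -0.0593, 0.2229]
tcp_rot: [3.128, -0.286, 0.002]
wrist_force: [0.4, 0.4, -0.3]
width: 0.498
grip_force: 0.0
t 22.2 tcp [ 0.4104 -0.0593  0.2229] head -0.1822 tilt [ 1.2e-03 -2.0e-04 -1.0e+00] w 0.4983293407948939 F [ 0.4  0.4 -0.3]
units tool xyz [ 1.799 -0.114  2.459]
wrist pred mid/bottom/top/knobtop [[255.7, 85.8], [255.7, 78.1], [255.7, 94.3], [255.5, 14.5]] red [255.8  90.5] [243, 71, 27, 40, 825]
scene pred mid/bottom/top/knobtop [[252.7, 194.0], [255.3, 199.6], [250.0, 188.3], [268.6, 173.6]] red [251.1 194. ] [245, 187, 12, 16, 115]
side pred mid/bottom/top/knobtop [[251.8, 179.6], [255.4, 186.2], [248.1, 172.9], [271.0, 162.7]] red [250.6 180.3] [244, 173, 14, 16, 126]
head in deck frame mm (want 0,0,29.5) [-3.9 -0.1 30.9] 0.5280540621135117
head in deck frame mm (want 0,0,29.5) [-3.3  2.6 29.2] 0.4643119464087988
wrist tumbler [(0.57, [239.6, 70.4, 269.8, 112.3])]
wrist mug [(0.73, [22.0, 154.7, 128.6, 231.8])]
scene tumbler [(0.97, [356.1, 224.7, 393.5, 278.2])]
scene mug [(0.75, [149.3, 177.2, 182.6, 221.9])]
side tumbler [(0.81, [300.8, 237.9, 343.9, 299.0])]
side mug [(0.75, [300.0, 238.4, 344.1, 300.0])]
```

Run:
```python
from h import *
from scipy.optimize import minimize
t=(.5212,-.0787,-.1818)
V=[]
for n in("wrist","scene","side"):
    p=bot.read_camera(n);x,y=proj(p,slc(*t,0,0,.03))[0].astype(int)
    k=p["pixels"].astype(int);m=(k[...,0]>1.6*k[...,1])&(k[...,0]>1.6*k[...,2])&(k[...,0]>35)
    z=np.zeros_like(m);z[max(y-35,0):y+35,x-30:x+30]=1;V.append((p,m&z))
th=np.linspace(0,2*np.pi,24)
def sil(p,v):
    a,b,c,tl=v*[1e-3,1e-3,1e-3,np.pi/180]
    P=[slc(*t,a+.013*np.cos(q)*np.cos(tl)-h*np.sin(tl),b+.013*np.sin(q),.0095+c+h*np.cos(tl)+.013*np.cos(q)*np.sin(tl)) for h in(0,.04) for q in th]
    S=8;hull=cv2.convexHull(((proj(p,np.array(P))+.5)*S).astype(np.int32))
    i=np.zeros((384*S,512*S),np.uint8);cv2.fillConvexPoly(i,hull,1);return cv2.resize(i.astype(np.float32),(512,384),interpolation=cv2.INTER_AREA)
def cost(v,VV=V):return sum(np.abs(sil(p,v)-m).sum()/m.sum() for p,m in VV)
for nm,VV in(("all",V),("wrist",V[:1]),("outer",V[1:])):
    r=minimize(cost,[-1,0,0,0],args=(VV,),method="Nelder-Mead",options=dict(initial_simplex=np.array([[-1,0,0,0],[-4,0,0,0],[-1,3,0,0],[-1,0,4,0],[-1,0,0,5.]]),maxiter=90));print(nm,"a b lift tilt(deg, + = head downhill)",r.x.round(2),r.fun, "vs seated",cost(np.array([-1.5,0,0,0.]),VV))
```

```text
all a b lift tilt(deg, + = head downhill) [-4.86  0.11  0.93 -2.42] 0.6864304918435086 vs seated 0.875174778904257
wrist a b lift tilt(deg, + = head downhill) [-8.730e+00 -1.000e-02 -1.098e+01 -1.410e+00] 0.03324915824915825 vs seated 0.16322951739618408
outer a b lift tilt(deg, + = head downhill) [-3.28  2.4   0.76  1.64] 0.5638418928203366 vs seated 0.7119452615080728
```

```bash
python3 -m creep '[[0.4,0,0,0,0],[0.5,0,0,0,0],[0.5,0,0,0,0],[0.38,0,0,0,0],[0,0,0.6,0,0],[0,0,0.6,0,0],[0,0,0.5,0,0],[0,0,0.15,0,0],[0,0,0,0,0]]' 30; python3 -m creep '[[0,0,0.06,0,0],[0,0,0.06,0,0],[0,0,0.06,0,0],[0,0,0,0,0]]'
```

```text
time: 23.92
tool_pos: [0.4976, -0.0753, 0.1301]
tcp_rot: [-3.128, 0.286, 0.001]
wrist_force: [-0.1, 0.3, 0.1]
width: 0.004
grip_force: 0.0
time: 24.42
tool_pos: [0.4975, -0.0754, 0.121]
tcp_rot: [-3.129, 0.286, 0.001]
wrist_force: [0.4, -0.7, -0.5]
width: 0.0
grip_force: 0.0
```

```bash
for i in 1; do :; done; python3 -m creep '[[0,0,0.06,0,0],[0,0,0.04,0,0],[0,0,0,0,0]]'; python3 -m creep '[[0,0,0.04,0,0],[0,0,0.02,0,0],[0,0,0,0,0]]';  python3 -m creep '[[0,0,0.04,0,0],[0,0,0,0,0]]'
```

```text
time: 24.8
tool_pos: [0.4974, -0.0753, 0.1158]
tcp_rot: [-3.129, 0.286, 0.001]
wrist_force: [0.6, -0.1, 0.8]
width: -0.001
grip_force: 0.0
time: 25.18
tool_pos: [0.4976, -0.0754, 0.113]
tcp_rot: [-3.129, 0.286, 0.0]
wrist_force: [0.2, -0.7, -0.1]
width: -0.001
grip_force: 0.0
time: 25.42
tool_pos: [0.4975, -0.0753, 0.1109]
tcp_rot: [-3.129, 0.286, 0.001]
wrist_force: [-0.1, 0.0, -0.7]
width: -0.0
grip_force: 0.0
```

```bash
python3 -m creep '[[0,0,0.03,0,0],[0,0,0.01,0,0],[0,0,0,0,0]]'; python3 -m creep '[[0,0,0.03,0,0],[0,0,0.01,0,0],[0,0,0,0,0]]';  python3 -m creep '[[0,0,0.03,0,0],[0,0,0.01,0,0],[0,0,0,0,0]]'
```

```text
time: 25.8
tool_pos: [0.4976, -0.0754, 0.1091]
tcp_rot: [-3.129, 0.286, 0.0]
wrist_force: [0.3, -0.4, -1.0]
width: -0.001
grip_force: 0.0
time: 26.18
tool_pos: [0.4976, -0.0754, 0.107]
tcp_rot: [-3.129, 0.286, 0.0]
wrist_force: [0.5, 0.7, -0.9]
width: -0.002
grip_force: 0.0
time: 26.55
tool_pos: [0.4985, -0.0755, 0.1063]
tcp_rot: [3.128, -0.286, 0.003]
wrist_force: [-1.1, 1.2, 5.5]
width: -0.003
grip_force: 2.6
```

```bash
python3 -m creep '[[0,0,0.02,0,0],[0,0,0.01,0,0],[0,0,0,0,0]]'
```

```text
time: 26.92
tool_pos: [0.499, -0.0756, 0.1061]
tcp_rot: [3.128, -0.286, 0.004]
wrist_force: [-4.1, 0.2, 11.9]
width: 0.0
grip_force: 6.0
```

It is a hard stop with no give, so the head is seated. I retreat straight up and make a last check.

```bash
python3 -m creep '[[0,0,-0.1,0,0],[0,0,-0.4,0,0],[-0.2,0,-0.7,0,0],[-0.5,0,-0.7,0,0],[-0.6,0,-0.5,0,0],[-0.5,0,0,0,0],[0,0,0,0,0],[0,0,0,0,0]]'
python3 - <<'E'
from h import *
t=(.5212,-.0787,-.1818)
to([.5,-.07,.1]);ps=[];u=[]
for n in("wrist","scene","side"):
    p=bot.read_camera(n);x,y=proj(p,slc(*t,0,0,.03))[0].astype(int)
    c,s=cen(mask(p,"red",(max(x-30,0),max(y-30,0),x+30,y+30)));ps.append(p);u.append(c);print(n,c.round(1),s.tolist())
X,er=tri(ps,u);o=slc(*t,0,0,0);B=np.array([slc(*t,1,0,0)-o,slc(*t,0,1,0)-o,slc(*t,0,0,1)-o]);print((B@(X-o)*1e3).round(1),er)
E
```

```text
time: 27.92
tool_pos: [0.4095, -0.0591, 0.2234]
tcp_rot: [3.129, -0.286, 0.0]
wrist_force: [0.2, 0.3, -0.4]
width: -0.0
grip_force: 0.0
t 27.925 tcp [ 0.4095 -0.0591  0.2234] head -0.1822 tilt [ 3.e-04 -1.e-04 -1.e+00] w -0.00038795074402141227 F [ 0.2  0.3 -0.4]
units tool xyz [ 1.818 -0.114  2.468]
wrist [255.8  89.2] [243, 70, 26, 39, 812]
scene [251.2 194. ] [245, 187, 13, 16, 116]
side [250.7 180.3] [244, 173, 14, 16, 123]
[-3.7 -0.  30.8] 0.5449374196988686
```

The head is unchanged and the robot is clear, so I hand it in.

```bash
python3 -c "
from workcell import bot
print(bot.finish_job())"
```

```text
the job is handed in; nothing more can be done
None
```

The pusher hole is lined up with the deck hole to within about 1 mm, and the red pin is through both with its head hard against the pusher. I let go and handed it in at about 28 s; I never went near the mug or glass, but only the glass was confirmed unmoved in both fixed cameras at a later check, and the yellow look-alike toppled early on, apparently by itself.

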